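# Set the thread viewer to its focus mark and hold its lens barrel in the V-cradle

## Task

Set up the thread viewer: swing the carriage's red clamp lever fully open, slide the carriage by its brass post along the rail until the yellow pointer's tip stands over the red mark, and swing the lever fully back so that the carriage is locked. Only then lay the lens barrel in the carriage's V-cradle, brass nose towards the reel on the rail and one hexagon ring outside each end of the cradle, and press it down onto both V faces, firmly but gently (about 15 N). Finish while still holding it pressed down, so that I can screw on the keeper, and do not knock the loose jar, lid and reels about.

Things in the scene. Friction and masses are not known exactly. Their poses are not given: they have to be found in the camera images.
- rail: thread viewer, fixed: grey rail 400 mm long, 50 wide, top 30 mm above the table, on black feet. Origin on the table under the rail's middle; y along the rail, +y to the end with the blue thread reel (172 mm from the origin, top 106 mm high; white plate behind it, 128 mm high); x to the far side, away from the robot
- carriage (a joint): position (m) of the black carriage along the rail's +y: at 0 its middle is at the rail's origin; range -0.12 to 0.07. With the clamp lever open it slides stiffly (about 5 N) and stays where it is left; with the lever closed the clamp holds it fast (about 45 N). Carriage 110 mm long along y, deck 44 mm above the table
- clamp_lever (a joint): angle (rad) of the red clamp lever on the carriage: 0 = closed, locked (pointing along the rail's -y, away from the reel); 1.4 = stop, fully open (nearly along the rail's -x, to the robot). Opens clockwise seen from above about its vertical pivot (point lever_pivot), frees the carriage past about 0.6, stays where it is left; moves with 2 to 3 N at the peg
- lever_peg (a point): grip point on the upright round red peg at the lever's end: 14 mm diameter, standing from 57 to 92 mm above the table; the point is on its axis, 80 mm above the table, 55 mm from the lever's pivot. Lever arm below it: top 57 mm above the table
- lever_pivot (a point): point on the lever's vertical pivot axis, 80 mm above the table; in the carriage's frame 52 mm to -x and 36 mm to -y of the carriage's middle. x and y axes as the rail's
- thumb_post (a point): grip point on the carriage's upright round brass post: 16 mm diameter, from the deck at 44 mm to 80 mm above the table; the point is on its axis, 68 mm above the table; 52 mm to -x and 30 mm to +y of the carriage's middle. Push or pull the carriage with it
- pointer_tip (a point): tip of the yellow pointer on the carriage's +y edge, 34 mm above the table, 70 mm to +y and 42 mm to -x of the carriage's middle
- focus_mark: the red mark: clip on the rail with a red tab at the rail's front edge, 8 mm wide along the rail (16 mm across it), tab top 31 mm above the table; origin at the middle of the tab's top; axes as the rail's. The pointer passes just above the tab; the pointer tip must stand over it: within 4 mm of its middle along the rail
- cradle (a point): where the middle of the barrel's axis lies when seated in the V-cradle: 80 mm above the table, over the carriage's middle; axes as the rail's, barrel along y. Two grey V saddles (90 degree V), each 12 mm long, at y = -32 and +32 mm; 52 mm free between them, where fingers can go down to 48 mm above the table; saddle tops 77 mm high, 56 mm wide across x
- v_near: the two V faces on the robot's side (-x) of the cradle, polished steel, slippery; origin as the carriage's (on the table under its middle)
- v_far: the two V faces on the far side (+x) of the cradle, polished steel, slippery; origin as the carriage's (on the table under its middle)
- barrel: loose lens barrel, about 0.18 kg: black tube 32 mm diameter, plain over 92 mm, then at each end a silver hexagon ring (8 mm long, 36 mm across flats) on which it lies without rolling; beyond them a brass nose (18 mm, at +y) and a rubber eyepiece (16 mm, at -y). Origin on its axis at the tube's middle, 18 mm above the table as it lies; y along the axis to the nose
- nose (a point): tip of the barrel's brass nose, 72 mm from the barrel's origin along its +y
- jar_white: open glass jar of beads, 69 mm wide, 105 mm high, a bystander; origin at the middle of its underside
- jar_lid: grey jar lid lying flat, 68 mm wide, 10 mm thick, a bystander; origin at the middle of its underside
- spool_navy: standing reel of navy thread, 29 mm wide, 52 mm high, a bystander; origin at the middle of its underside
- spool_green: standing reel of green thread, 29 mm wide, 52 mm high, a bystander; origin at the middle of its underside
Mind the look-alikes: they are no part of the job. What is shaped like the barrel but blue or green is not meant.

How it is judged (in metres and radians):
On the way, in this order (a step that is already met when the one before it is completed fails the run):
1. the clamp lever is swung open (past 1.0 rad) (value of joint clamp_lever above 1 rad), for 0.1 s.
2. the carriage stands with its pointer over the red mark, clamp still open (y of pointer_tip in the frame of focus_mark between -0.004 and 0.004 m and value of joint clamp_lever above 0.8 rad), for 0.2 s.
3. the lever is closed again (under 0.15 rad) with the pointer over the mark, before the barrel is brought to the cradle (y of pointer_tip in the frame of focus_mark between -0.004 and 0.004 m and value of joint clamp_lever below 0.15 rad and distance between barrel and cradle above 0.06 m), for 0.2 s.
At the end, for the whole second after the job is handed in: Pointer within 4 mm of the mark, lever under 0.15 rad, barrel seated in both V saddles (2.5 mm sideways, +2/-3 mm in height, 0.04 rad, 9 mm along the V), nose to the reel, at least 3 N on the near and on the far V faces (weight alone: 1.2 N), fingers still holding or pressing it, at rest (y of pointer_tip in the frame of focus_mark between -0.004 and 0.004 m and value of joint clamp_lever below 0.15 rad and x of barrel in the frame of cradle between -0.0025 and 0.0025 m and z of barrel in the frame of cradle between -0.003 and 0.002 m and y of barrel in the frame of cradle between -0.009 and 0.009 m and angle between the y axis of barrel and the y axis of cradle, either way round below 0.04 rad and y of nose in the frame of cradle above 0.05 m and contact force between barrel and v_near above 3 N and contact force between barrel and v_far above 3 N and contact force between the fingers and barrel above 2 N and linear speed of barrel below 0.02 m/s); the arm keeps its last pose, push and grip.
It fails at once if the barrel is pressed on a V face with more than 50 N (contact force between barrel and v_near above 50 N or contact force between barrel and v_far above 50 N).
It fails at once if a loose bystander (jar, lid, reel) is moved more than 25 mm (distance of any of jar_white, jar_lid, spool_navy, spool_green from where it was at the start of the episode above 0.025 m).
It also fails if it takes over 72 s, if anything falls off the work surface, if the arm or the gripper's body presses on something with over 40 N, if the wrist force passes 120 N, or if a joint passes its speed limit or range.

## Robot

A 6-joint arm with a two-finger parallel gripper is mounted at the origin on a cart in front of the work surface, level with it; the furniture and walls round the work are solid. World frame = base frame: x ahead of the robot, y to its left, z up, the work surface at z = 0. Lengths are in mm, angles in rad, forces in N, time in s.
With the tool pointing down it reaches from about 275 to 1000 mm from the base axis. Payload 8.4 kg.
Tool frame: the origin (TCP) lies on the centre line of the jaws, within the pads' length; the fingertips stand 17 mm ahead of it and the grasp point (between the pads) lies 2 mm behind it; z points along the fingers, y is the line along which they close (so a half turn about z gives the same grasp; the last joint's range is limited). The gripper opens to 85 mm and grips with 20 to 120 N. Pads are 22 mm wide; open, the fingers measure 114 mm over their backs; the gripper's body (76 mm by 85 mm) begins 54 mm behind the grasp point. The pads swing forward as they close: fully open they stand 13 mm farther back than shut.
Start: joints at [1.316, 0.353, 1.633, -0, 1.155, -0.002], TCP at [156.321, 605.138, 248.281] pointing down, gripper open.
Joint ranges: [-2.63, 2.63], [-0.92, 2.1], [0.06, 2.66], [-1.3, 4.44], [0, 2.69], [-3.02, 3.02]. Speed limits (rad/s): [2.22, 2.22, 2.79, 3.14, 3.14, 3.14].

## Interface

Orientations are given as [roll, pitch, yaw] about the fixed x, y, z axes, in that order (R = Rz(yaw) Ry(pitch) Rx(roll)).
In Python, from rig import r, eyes gives the robot as it stands. The module is installed in compiled form; this text tells all that it offers.
- The arm moves only by the shell command python3 -m inch 'ROWS' [FORCE]. ROWS is JSON, a list of rows, each a list of 7 numbers: the shift along the tool's x, y, z in m, then the turn, a rotation vector about the tool's x, y, z in degrees, then the closure, from -1 (fully open) to 1 (shut). In form: [[x, y, z, rx, ry, rz, gripper], ...]. A call has 1 to 8 rows; each row shifts and turns the commanded pose from where the row before left it, along the tool's axes as they then stand; what a row does not reach is not made up. A row lasts 1/10 s, in which the tool goes at most 50 mm and 8.59 degrees, less where a joint would pass 70% of its speed; a pose out of reach is approached as far as the arm can. A call with a gripper value outside its range is refused whole. The fingers move at their own pace and stop on an object; FORCE is the grip in N (left out, the last holds). Time passes only in rows, so rows that do not move let the fingers close. It gives the time, the measured TCP pose, the force, the opening and the grip force at its end, in the units of the state.
- r.sense(): the state, without advancing time (a new reading comes with each control period).
- eyes.grab_frame(name): name is "side" or "top"; returns a dict with "img" (384x512x3 uint8, blue, green, red), "fx", "fy", "cx", "cy" (pixels), "R" (3x3) and "t" (3): a world point X has camera coordinates R X + t. Camera axes: x right, y down, z forward; pixel columns grow to the right and rows downward; lengths in mm; the calibration is good to about 2 mm. A picture is of the moment at which its call begins. There is no depth.
- r.sign_off(): hands the job in; it is judged then, once.
The state is a dict: "clock": time; "qpos": joint angles; "qvel": joint speeds; "joint_efforts": joint torques, N m; "eef_pos": TCP position; "tcp_rot": TCP orientation; "contact_force": force on the tool from outside, world axes, zero at the start; "wrist_torque": the same for the moment, N m; "opening": opening from 0.0 (shut) to 1.0 (fully open); "grasp_force": force on a finger pad.
Only numpy, scipy, OpenCV 4.12 (cv2) and the standard library are available. Lean on these libraries where they do the work, as an engineer would, in place of code of your own. Each camera call takes 0.05 s, during which the arm holds its last target. There are 200 camera calls.

## Working session

There is one attempt and no reset: what is moved stays moved. The work goes in short steps, Python scripts to look and compute and a shell command to move; the robot and the scene stay as the last step left them, time stands still between calls to the robot, and variables do not carry over. Pictures are saved under pics/ and viewed, at most 10 in all, crops included, and the job is handed in when it is done.

```bash
mkdir -p pics; cat > h.py <<'E'
import numpy as np, cv2
from rig import r, eyes
def grab(n,save=None):
    f=eyes.grab_frame(n)
    if save: cv2.imwrite(f'pics/{save}.png',f['img'])
    return f
def proj(f,X):
    c=np.array(f['R'])@np.array(X,float)+np.array(f['t']).ravel(); return [f['fx']*c[0]/c[2]+f['cx'],f['fy']*c[1]/c[2]+f['cy']]
def ray(f,u,v):
    R=np.array(f['R']);t=np.array(f['t']).ravel()
    return -R.T@t, R.T@np.array([(u-f['cx'])/f['fx'],(v-f['cy'])/f['fy'],1])
def onz(f,u,v,z):
    o,d=ray(f,u,v); return o+d*(z-o[2])/d[2]
E
python3 - <<'E'
from h import *
a=grab('top','top0');b=grab('side','side0')
for f in(a,b): print(np.round(f['R'],3).tolist(),np.ravel(f['t']).round(),f['fx'],f['cx'],f['cy'], ray(f,0,0)[0].round())
s=r.sense();print({k:np.round(v,3).tolist() for k,v in s.items()})
E
```

```text
[[0.028, -1.0, 0.011], [-0.998, -0.028, -0.06], [0.061, -0.01, -0.998]] [ -72.  537. 1382.] 447.1011313735815 255.74514782504028 188.42879881724662 [ 454.  -44. 1413.]
[[1.0, -0.005, 0.02], [0.016, -0.376, -0.927], [0.012, 0.927, -0.376]] [-529.   49. 1160.] 445.1246047487504 251.7780795808507 191.3889371252135 [  515. -1059.   492.]
{'clock': 0.1, 'qpos': [1.316, 0.354, 1.634, 0.0, 1.155, -0.002], 'qvel': [0.0, -0.003, -0.0, -0.001, 0.001, 0.001], 'joint_efforts': [0.001, -60.636, -34.282, -0.0, 0.004, -0.0], 'eef_pos': [156.209, 604.748, 247.64], 'tcp_rot': [-3.14, -0.0, 2.889], 'contact_force': [-0.768, -0.684, -0.177], 'wrist_torque': [-0.053, 0.01, 0.012], 'grasp_force': 0.0, 'opening': 1.001}
```

View pics/top0.png

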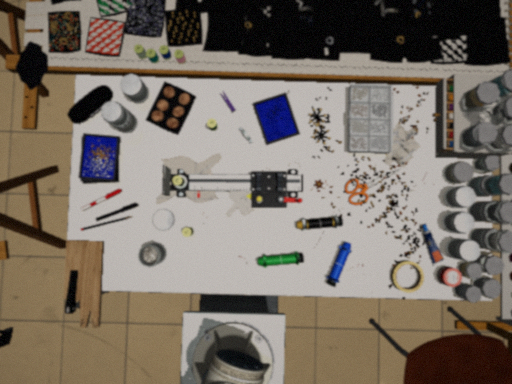

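View pics/side0.png

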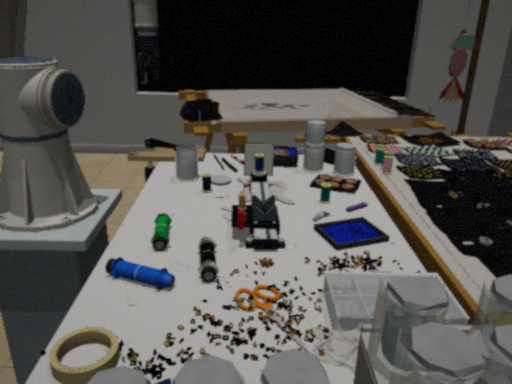

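Top view: the rail runs from (163,182) with its reel on the left to (302,182), and the carriage is near (270,188) with the red lever at (292,200).
There are three barrel-like objects: black (319,223), green (280,260) and blue (340,262). Black fits the description (black tube with silver rings). I'll confirm it in an enlarged crop.

```bash
python3 - <<'E'
from h import *
a=cv2.imread('pics/top0.png');b=cv2.imread('pics/side0.png')
A=cv2.resize(a[160:240,155:350],None,fx=4,fy=4,interpolation=cv2.INTER_CUBIC)
B=cv2.resize(b[145:285,185:300],None,fx=2,fy=2,interpolation=cv2.INTER_CUBIC)
C=np.zeros((600,780,3),np.uint8);C[:320]=A;C[320:600,:230]=B
B2=cv2.resize(b[170:252,220:300],None,fx=3.4,fy=3.4,interpolation=cv2.INTER_CUBIC);C[320:320+B2.shape[0],240:240+B2.shape[1]]=B2
cv2.imwrite('pics/crop0.png',C)
E
```

```text
(no output)
```

View pics/crop0.png

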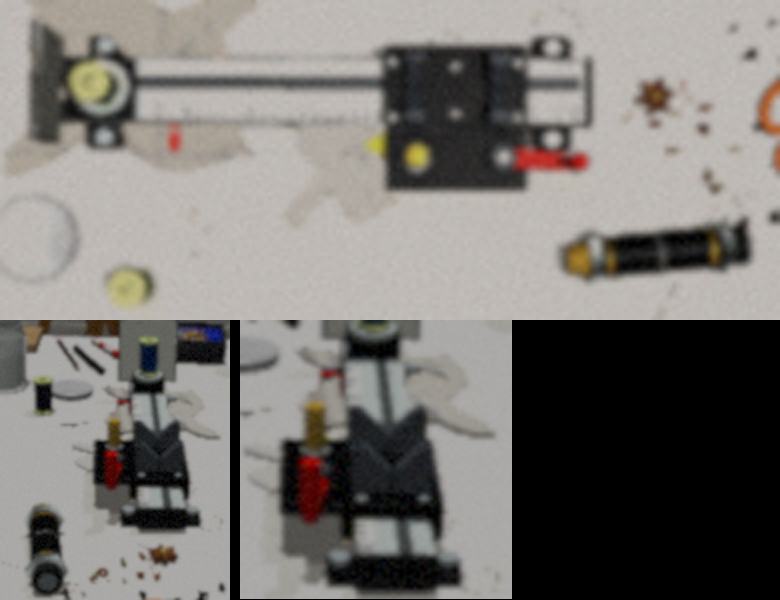

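The crop confirms that the barrel is the black one: silver rings, brass nose at the left (+y, already towards the reel) and eyepiece at the right. The red mark is at about (198.5,194.5), the pointer tip at (247,196), the post at (259,199) and the peg at (299,200). Next I measure these.

```bash
cat > meas.py <<'E'
from h import *
def blobs(f,lo,hi,box,amin=3,up=4):
    """subpixel weighted blobs: (u,v,area,xmin,xmax)"""
    x0,y0,x1,y1=box
    im=cv2.resize(f['img'][y0:y1,x0:x1],None,fx=up,fy=up,interpolation=cv2.INTER_CUBIC)
    h=cv2.cvtColor(im,cv2.COLOR_BGR2HSV)
    m=cv2.inRange(h,np.array(lo),np.array(hi))
    if lo[0]==0: m|=cv2.inRange(h,np.array([172,lo[1],lo[2]]),np.array([180,hi[1],hi[2]]))
    n,_,st,c=cv2.connectedComponentsWithStats(m)
    k=lambda p,o:(p+.5)/up-.5+o
    return [dict(uv=(k(c[i][0],x0),k(c[i][1],y0)),A=st[i][4]/up/up,u=(k(st[i][0],x0),k(st[i][0]+st[i][2]-1,x0)),v=(k(st[i][1],y0),k(st[i][1]+st[i][3]-1,y0))) for i in range(1,n) if st[i][4]/up/up>amin]
E
python3 - <<'E'
from meas import *
f=grab('top')
for nm,lo,hi,z in (('red',(0,120,80),(8,255,255),31),('yel',(20,90,80),(35,255,255),34)):
    for b in blobs(f,lo,hi,(155,160,350,240)): print(nm,np.round(b['uv'],2),b['A'],np.round(b['u']+b['v'],1),[onz(f,*b['uv'],zz).round(1)[:2].tolist() for zz in (34,80,92)])
# groove / rail direction via carriage-free white strip
im=f['img']; g=cv2.cvtColor(im,cv2.COLOR_BGR2GRAY).astype(float)
us=np.arange(195,246); vs=[]
for u in us:
    c=255-g[176:187,u]; c=np.clip(c-np.median(c)-15,0,None); vs.append(176+(c*np.arange(11)).sum()/max(c.sum(),1))
p=np.polyfit(us,vs,1);print('groove',p, np.std(np.array(vs)-np.polyval(p,us)))
P=onz(f,195,np.polyval(p,195),30);Q=onz(f,245,np.polyval(p,245),30);print(P,Q,'rail yaw',np.degrees(np.arctan2(-(P-Q)[0],(P-Q)[1])))
h=cv2.cvtColor(im,cv2.COLOR_BGR2HSV)
for nm,fr in(('top',f),('side',grab('side'))):
  sub=fr['img']; print(nm)
# barrel
m=(g[212:236,290:350]<135).astype(np.uint8)
n,l,st,c=cv2.connectedComponentsWithStats(m);i=1+np.argmax(st[1:,4]);ys,xs=np.where(l==i)
pc=np.cov(xs,ys);w,v=np.linalg.eigh(pc);print('barrel',c[i]+[290,212],st[i],v[:,1]);
C=c[i]+[290,212];print(onz(f,*C,18).round(1));d=onz(f,*(C+20*v[:,1]),18)-onz(f,*(C-20*v[:,1]),18);print('yaw',np.degrees(np.arctan2(-d[0],d[1])))
E
```

```text
red [198.13 194.85] 8.4375 [197.1 199.1 192.9 196.9] [[513.0, 119.7], [511.1, 114.3], [510.5, 112.8]]
red [291.   199.48] 78.3125 [283.1 301.1 196.1 202.4] [[506.8, -167.1], [505.0, -163.0], [504.6, -161.9]]
yel [172.99 179.73] 9.1875 [171.9 174.1 176.6 182.6] [[557.6, 198.8], [554.1, 190.7], [553.2, 188.6]]
yel [176.31 179.35] 9.0625 [174.4 178.1 176.9 181.4] [[559.0, 188.7], [555.5, 180.9], [554.6, 178.9]]
yel [180.21 179.36] 5.0 [178.4 181.6 178.1 180.9] [[559.3, 176.7], [555.8, 169.3], [554.9, 167.4]]
yel [249.23 195.72] 19.5 [246.4 251.1 193.1 198.6] [[514.8, -37.8], [512.7, -38.0], [512.2, -38.1]]
yel [258.74 198.14] 33.125 [255.6 261.9 195.1 201.1] [[508.1, -67.4], [506.3, -66.6], [505.8, -66.4]]
yel [333.16 222.13] 8.75 [332.1 334.4 219.9 224.6] [[440.6, -298.7], [441.0, -290.2], [441.1, -288.0]]
yel [299.28 224.81] 35.8125 [296.1 302.6 221.4 228.4] [[429.5, -194.4], [430.3, -189.4], [430.5, -188.0]]
yel [307.08 224.67] 8.9375 [305.9 308.1 222.4 227.9] [[430.6, -218.4], [431.4, -212.6], [431.6, -211.1]]
yel [185.47 231.9 ] 6.1875 [183.6 187.1 229.1 234.1] [[398.3, 154.5], [400.1, 147.8], [400.6, 146.1]]
groove [6.40083175e-03 1.78796660e+02] 0.053595804286650416
[558.81870158 131.50381152  30.        ] [562.22823326 -23.33395608  30.        ] rail yaw 1.2614507017266525
top
side
barrel [319.57751938 222.45930233] [  5   2  48  16 516] [-0.99566037  0.09306142]
[ 438.2 -259.3   18. ]
yaw 6.880703142669033
```

```bash
cat >> h.py <<'E'
from scipy.spatial.transform import Rotation as Ro
def delta(X,yaw):
    """tool-frame shift (mm) and turn about tool z (deg) from the measured pose to X, tool down at yaw (deg)"""
    s=r.sense();R=Ro.from_euler('xyz',s['tcp_rot']);d=R.inv().apply(np.array(X)-s['eef_pos'])
    T=Ro.from_euler('xyz',[np.pi,0,np.radians(yaw)])
    print('at',np.round(s['eef_pos'],1),'shift',d.round(1),'turn',np.degrees((R.inv()*T).as_rotvec()).round(1),'t',s['clock'])
E
python3 - <<'E'
from meas import *
f=grab('side')
def ony(u,v,y):
    o,d=ray(f,u,v);return (o+d*(y-o[1])/d[1]).round(1)
for nm,lo,hi in (('red',(0,120,50),(8,255,255)),('yel',(15,80,50),(35,255,255))):
    for b in blobs(f,lo,hi,(190,170,300,285)):
        u,v=b['uv'];print(nm,np.round((u,v),1),b['A'],np.round(b['u']+b['v'],1),[ony(u,v,y).tolist() for y in(-187,-67,120)], 'top', ony(u,b['v'][0],-187), ony(u,b['v'][0],-67))
delta((509,-187,150),181.3)
E
```

```text
red [246.2 185.2] 8.0 [243.9 249.1 184.4 186.1] [[514.0, -187.0, 152.0], [513.8, -67.0, 105.3], [513.6, 120.0, 32.4]] top [ 513.9 -187.   153.9] [513.8 -67.  107.5]
red [240.7 218.8] 136.0 [236.9 245.9 209.6 229.1] [[503.1, -187.0, 73.6], [501.5, -67.0, 16.1], [499.0, 120.0, -73.5]] top [ 502.9 -187.    95.5] [501.3 -67.   41. ]
yel [206.2 175.1] 17.4375 [202.4 209.6 173.4 176.9] [[430.2, -187.0, 173.2], [418.6, -67.0, 129.3], [400.4, 120.0, 61.1]] top [ 430.3 -187.   177. ] [418.7 -67.  133.7]
yel [241.8 200.8] 74.25 [238.1 245.6 193.4 207.9] [[504.9, -187.0, 116.2], [503.6, -67.0, 64.5], [501.4, 120.0, -16.0]] top [ 504.7 -187.   133.3] [503.3 -67.   84. ]
yel [206.  241.5] 15.5625 [200.9 211.6 240.1 243.9] [[426.9, -187.0, 16.6], [414.8, -67.0, -48.7], [396.0, 120.0, -150.6]] top [ 427.  -187.    20.2] [414.9 -67.  -44.7]
yel [266.2 260.3] 14.875 [264.1 269.1 258.1 262.4] [[561.8, -187.0, -29.0], [568.2, -67.0, -100.7], [578.3, 120.0, -212.3]] top [ 561.6 -187.   -23.3] [568.  -67.  -94.2]
yel [207.4 260.5] 9.125 [204.4 210.9 259.6 261.6] [[429.2, -187.0, -31.8], [417.4, -67.0, -103.8], [399.0, 120.0, -216.0]] top [ 429.2 -187.   -29.4] [ 417.4  -67.  -101.1]
yel [232.4 272.4] 4.0 [230.9 233.9 270.9 273.9] [[485.5, -187.0, -62.1], [481.5, -67.0, -138.3], [475.2, 120.0, -257.0]] top [ 485.5 -187.   -58. ] [ 481.5  -67.  -133.6]
at [156.3 605.  248. ] shift [-539.6 -678.5   98.4] turn [ -0.   -0.  -15.8] t 0.25
```

```bash
python3 -m inch '[[0,0,0,0,0,-8,0],[0,0,0,0,0,-7.8,0],[-0.02,-0.048,0,0,0,0,0],[-0.02,-0.048,0,0,0,0,0],[-0.02,-0.048,0,0,0,0,0],[-0.02,-0.048,0,0,0,0,0],[-0.02,-0.048,0,0,0,0,0],[-0.02,-0.048,0,0,0,0,0]]' 20; python3 -c "
from h import *
delta((505,-187,150),181.3)"
```

```text
clock: 1.05
eef_pos: [278.3, 329.2, 248.3]
tcp_rot: [3.141, 0.0, -3.118]
contact_force: [0.4, 0.5, 0.8]
opening: 0.496
grasp_force: 0.0
at [278.3 329.2 248.3] shift [-214.4 -521.4   98.3] turn [0.  0.  0.1] t 1.05
```

```bash
python3 -m inch '[[-0.02,-0.045,0,0,0,0,0],[-0.02,-0.045,0,0,0,0,0],[-0.02,-0.045,0,0,0,0,0],[-0.02,-0.045,0,0,0,0,0],[-0.02,-0.045,0,0,0,0,0],[-0.02,-0.045,0,0,0,0,0],[-0.02,-0.045,0,0,0,0,0],[-0.02,-0.045,0,0,0,0,0]]'; python3 -m inch '[[-0.018,-0.045,0.01,0,0,0,0],[-0.018,-0.045,0.02,0,0,0,0],[-0.018,-0.04,0.02,0,0,0,0],[0,-0.03,0.02,0,0,0,0],[0,0,0.02,0,0,0,0],[0,0,0,0,0,0,0]]';  python3 -c "
from h import *
delta((505,-187,82),181.3)"
```

```text
clock: 1.85
eef_pos: [446.7, -27.4, 248.5]
tcp_rot: [3.142, 0.001, -3.119]
contact_force: [0.6, 1.1, 0.1]
opening: 0.502
grasp_force: 0.0
clock: 2.45
eef_pos: [501.2, -182.2, 156.7]
tcp_rot: [3.14, -0.005, -3.12]
contact_force: [-0.8, 0.2, -0.1]
opening: 0.501
grasp_force: 0.0
at [ 501.2 -182.2  156.7] shift [-4.  -5.  74.6] turn [ 0.1 -0.3 -0.1] t 2.45
```

```bash
python3 -m inch '[[-0.004,-0.005,0.015,0,0,0,0],[0,0,0.02,0,0,0,0],[0,0,0.02,0,0,0,0],[0,0,0.015,0,0,0,0],[0,0,0.004,0,0,0,0],[0,0,0,0,0,0,0]]'; python3 - <<'E'
from h import *
a=grab('top');b=grab('side')
A=cv2.resize(a['img'][165:235,230:330],None,fx=4,fy=4,interpolation=cv2.INTER_CUBIC)
B=cv2.resize(b['img'][150:255,195:295],None,fx=4,fy=4,interpolation=cv2.INTER_CUBIC)
C=np.zeros((420,800,3),np.uint8);C[:280,:400]=A;C[:420,400:]=B
cv2.imwrite('pics/peg.png',C)
E
```

```text
clock: 3.05
eef_pos: [507.4, -186.5, 85.2]
tcp_rot: [3.142, -0.0, -3.118]
contact_force: [-0.1, 0.5, 0.3]
opening: 0.497
grasp_force: 0.0
```

View pics/peg.png

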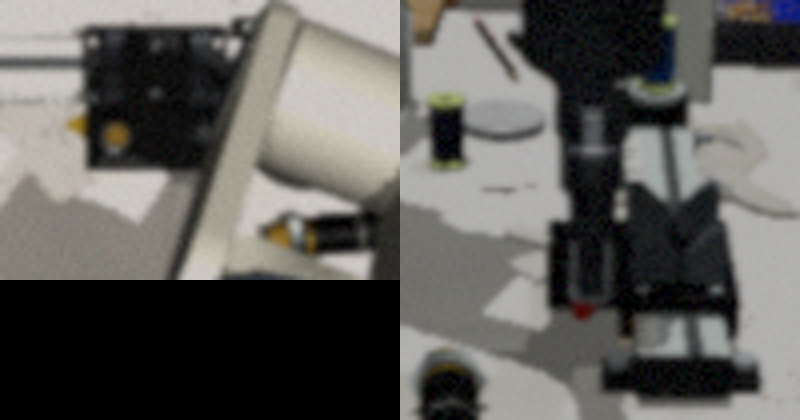

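The side view shows the finger (592,260) about 5 mm to +x of the peg line (583). I shift 4 mm and grip.

```bash
python3 -m inch '[[0.004,0,0.003,0,0,0,0],[0,0,0,0,0,0,0.6],[0,0,0,0,0,0,0.8],[0,0,0,0,0,0,0.8],[0,0,0,0,0,0,0.8],[0,0,0,0,0,0,0.8]]' 25
```

```text
clock: 3.75
eef_pos: [503.3, -187.4, 82.5]
tcp_rot: [-3.141, 0.0, -3.119]
contact_force: [-1.8, -4.2, 5.2]
opening: 0.151
grasp_force: 25.7
```

```bash
python3 -m inch '[[0.0055,0.0003,0,0,0,0,0.8],[0.0054,0.0008,0,0,0,0,0.8],[0.0053,0.0013,0,0,0,0,0.8],[0.0052,0.0019,0,0,0,0,0.8],[0.0049,0.0024,0,0,0,0,0.8],[0.0047,0.0029,0,0,0,0,0.8],[0,0,0,0,0,0,0.8]]'
```

```text
clock: 4.45
eef_pos: [470.6, -177.8, 82.3]
tcp_rot: [3.141, -0.001, -3.118]
contact_force: [-0.3, -2.2, 7.4]
opening: 0.154
grasp_force: 25.9
```

```bash
python3 -m inch '[[0.0044,0.0033,0,0,0,0,0.8],[0.004,0.0038,0,0,0,0,0.8],[0.0036,0.0041,0,0,0,0,0.8],[0.0032,0.0045,0,0,0,0,0.8],[0.0028,0.0048,0,0,0,0,0.8],[0.0022,0.005,0,0,0,0,0.8],[0.0017,0.0052,0,0,0,0,0.8],[0.0012,0.0054,0,0,0,0,0.8]]';python3 -m inch '[[0,0,0,0,0,0,0.8],[0,0,0,0,0,0,0.3],[0,0,0,0,0,0,0],[0,0,-0.03,0,0,0,0],[0,0,-0.04,0,0,0,0]]'; python3 -c "
from h import *
delta((504,-66,120),181.3)"
```

```text
clock: 5.25
eef_pos: [447.2, -142.5, 82.3]
tcp_rot: [-3.141, -0.001, -3.118]
contact_force: [1.0, -5.2, 5.6]
opening: 0.146
grasp_force: 25.6
clock: 5.75
eef_pos: [445.5, -141.6, 150.9]
tcp_rot: [3.139, -0.006, -3.119]
contact_force: [1.1, 0.6, 0.5]
opening: 0.499
grasp_force: 0.0
at [ 445.5 -141.6  150.9] shift [-60.4  74.2  30.7] turn [ 0.1 -0.4  0. ] t 5.75
```

```bash
python3 -m inch '[[-0.03,0.037,0,0,0,0,0],[-0.03,0.037,0,0,0,0,0],[0,0,0.02,0,0,0,0],[0,0,0.025,0,0,0,0],[0,0,0.025,0,0,0,0],[0,0,0.013,0,0,0,0],[0,0,0,0,0,0,0]]'; python3 -c "
from h import *
delta((504,-66,66),181.3)"
```

```text
clock: 6.45
eef_pos: [504.4, -66.9, 67.4]
tcp_rot: [3.141, -0.005, -3.119]
contact_force: [0.6, 0.2, 0.1]
opening: 0.497
grasp_force: 0.0
at [504.4 -66.9  67.4] shift [0.4 0.9 1.4] turn [ 0.  -0.3  0. ] t 6.45
```

```bash
python3 -m inch '[[0,0,0,0,0,0,0.5],[0,0,0,0,0,0,0.8],[0,0,0,0,0,0,0.8],[0,0,0,0,0,0,0.8],[0,0,0,0,0,0,0.8]]' 40;  python3 - <<'E'
from h import *
b=grab('side');a=grab('top')
A=cv2.resize(a['img'][165:235,180:330],None,fx=5,fy=5,interpolation=cv2.INTER_CUBIC)
cv2.imwrite('pics/post.png',A)
E
```

```text
clock: 6.95
eef_pos: [505.5, -66.8, 69.9]
tcp_rot: [3.141, -0.001, -3.119]
contact_force: [-3.8, 3.6, 0.1]
opening: 0.17
grasp_force: 39.0
```

View pics/post.png

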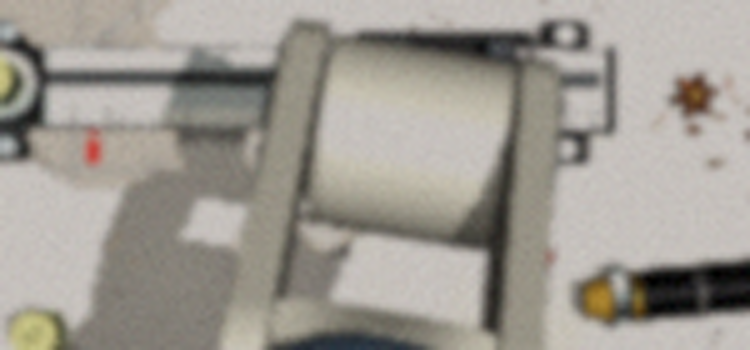

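The arm hides the carriage in the top view; the mark stays visible at about (198,195), and the post is held (opening 0.17). Now I slide 146.5 mm along the rail.

```bash
python3 -m inch '[[0,0.01,0,0,0,0,0.8],[0,0.012,0,0,0,0,0.8],[0,0.012,0,0,0,0,0.8],[0,0.012,0,0,0,0,0.8],[0,0.012,0,0,0,0,0.8],[0,0.012,0,0,0,0,0.8]]'; python3 -m inch '[[0,0.012,0,0,0,0,0.8],[0,0.012,0,0,0,0,0.8],[0,0.012,0,0,0,0,0.8],[0,0.012,0,0,0,0,0.8],[0,0.012,0,0,0,0,0.8],[0,0.01,0,0,0,0,0.8],[0,0.006,0,0,0,0,0.8],[0,0,0,0,0,0,0.8]]'; python3 -m inch '[[0,0,0,0,0,0,0.8]]'; python3 -c "
from h import *
delta((502,79.8,68),181.3)"
```

```text
clock: 7.65
eef_pos: [503.9, 2.4, 69.9]
tcp_rot: [-3.14, -0.001, -3.118]
contact_force: [-3.6, -5.2, -0.5]
opening: 0.178
grasp_force: 39.4
clock: 8.45
eef_pos: [502.2, 79.3, 69.9]
tcp_rot: [3.141, -0.001, -3.118]
contact_force: [-6.2, 4.1, 2.7]
opening: 0.174
grasp_force: 39.9
clock: 8.55
eef_pos: [502.3, 79.2, 69.9]
tcp_rot: [3.141, -0.001, -3.119]
contact_force: [-6.0, 4.2, 2.9]
opening: 0.17
grasp_force: 39.9
at [502.3  79.2  69.9] shift [0.2 0.6 1.9] turn [ 0.  -0.1  0. ] t 8.55
```

```bash
python3 -m inch '[[0,0,0,0,0,0,0.3],[0,0,0,0,0,0,0],[0,0,-0.03,0,0,0,0],[0,0,-0.04,0,0,0,0],[0,-0.04,-0.02,0,0,0,0],[0,-0.045,0,0,0,0,0],[0,-0.045,0,0,0,0,0],[0,-0.045,0,0,0,0,0]]';python3 -m inch '[[0,-0.045,0,0,0,0,0],[0,-0.045,0,0,0,0,0],[0,0,0,0,0,0,0]]'; python3 - <<'E'
from meas import *
f=grab('top')
for nm,lo,hi in (('red',(0,120,80),(8,255,255)),('yel',(20,90,80),(35,255,255))):
    for b in blobs(f,lo,hi,(165,160,265,225)): print(nm,np.round(b['uv'],2),b['A'],np.round(b['u']+b['v'],1),[onz(f,*b['uv'],zz).round(1)[:2].tolist() for zz in (31,34,80,92)])
A=cv2.resize(f['img'][168:223,170:265],None,fx=8,fy=8,interpolation=cv2.INTER_CUBIC)
cv2.imwrite('pics/mark.png',A)
E
```

```text
clock: 9.35
eef_pos: [507.6, -98.2, 160.3]
tcp_rot: [-3.141, 0.003, -3.118]
contact_force: [-0.1, 0.4, 0.7]
opening: 0.498
grasp_force: 0.0
clock: 9.65
eef_pos: [509.9, -191.4, 160.1]
tcp_rot: [-3.139, 0.003, -3.123]
contact_force: [1.3, 0.8, -0.3]
opening: 0.504
grasp_force: 0.0
red [197.78 193.9 ] 3.125 [197.1 198.9 192.9 196.1] [[516.1, 121.3], [516.0, 120.9], [513.9, 115.4], [513.3, 114.0]]
red [235.82 208.1 ] 72.25 [230.9 239.9 200.6 217.6] [[475.5, 2.5], [475.5, 2.4], [474.7, 0.8], [474.5, 0.4]]
yel [174.94 176.29] 3.8125 [173.1 176.9 175.4 177.4] [[568.6, 193.8], [568.4, 193.2], [564.6, 185.3], [563.6, 183.3]]
yel [176.09 179.42] 7.0 [174.6 177.6 177.9 181.9] [[559.0, 189.9], [558.8, 189.3], [555.3, 181.6], [554.4, 179.5]]
yel [172.9  180.41] 6.5 [171.9 173.9 178.1 182.6] [[555.7, 199.6], [555.4, 199.1], [552.0, 191.0], [551.2, 188.8]]
yel [201.62 195.43] 21.9375 [198.9 203.6 192.6 198.1] [[511.7, 109.2], [511.5, 108.9], [509.6, 103.8], [509.1, 102.5]]
yel [209.56 198.29] 32.5 [206.6 212.6 194.6 201.6] [[503.5, 84.4], [503.4, 84.2], [501.8, 79.9], [501.3, 78.8]]
```

View pics/mark.png

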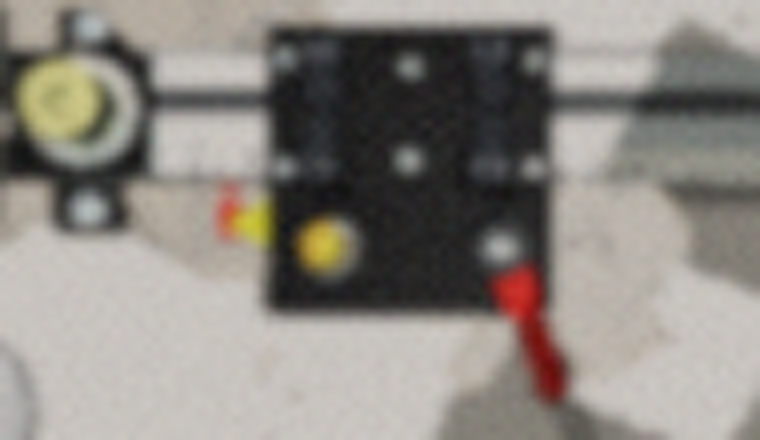

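The tip stands at the mark: the yellow end is at crop (236,215) and the mark's middle at about (228,212). The post estimate puts the tip at y≈119.9, against 120.2 for the mark. The peg is at about (548,380) in the crop. I check it in the side view.

```bash
python3 - <<'E'
from meas import *
f=grab('side');t=grab('top')
def ony(u,v,y):
    o,d=ray(f,u,v);return (o+d*(y-o[1])/d[1]).round(1)
for b in blobs(f,(0,110,30),(8,255,255),(190,150,300,240)):
    u,v=b['uv'];print(np.round((u,v),1),b['A'],np.round(b['u']+b['v'],1),[ony(q,v,y).tolist() for y in(-2,) for q in (u,*b['u'])],[ony(u,q,-2) for q in b['v']])
for u,v in ((238.5,214.9),(239.9,217.6),(230.9,200.6)): print([onz(t,u,v,z).round(1) for z in (57,92)])
E
```

```text
[228.4 191.3] 122.0 [219.1 240.1 181.1 196.6] [[468.3, -2.0, 62.5], [444.6, -2.0, 62.1], [498.3, -2.0, 63.0]] [array([468.3,  -2. ,  90.3]), array([468.3,  -2. ,  47.7])]
[array([454.8,  -7.1,  57. ]), array([454.7,  -8.1,  92. ])]
[array([446.7, -11.6,  57. ]), array([446.9, -12.4,  92. ])]
[array([497.4,  17.2,  57. ]), array([496.3,  15.6,  92. ])]
```

```bash
python3 -m inch '[[0.014,0.045,0,0,0,0,0],[0.014,0.045,0,0,0,0,0],[0.014,0.045,0,0,0,0,0],[0.012,0.045,0,0,0,0,0],[0,0.008,0.01,0,0,0,0],[0,0,0.02,0,0,0,0],[0,0,0,0,0,0,0]]'; python3 -c "
from h import *
delta((452,-3,83),181.3)"
```

```text
clock: 10.5
eef_pos: [449.3, 1.8, 127.7]
tcp_rot: [3.142, -0.003, -3.116]
contact_force: [-0.4, 0.1, 0.9]
opening: 0.499
grasp_force: 0.0
at [449.3   1.8 127.7] shift [-2.7 -4.9 44.7] turn [-0.  -0.2  0.2] t 10.5
```

```bash
python3 -m inch '[[-0.003,-0.005,0.01,0,0,0,0],[0,0,0.02,0,0,0,0],[0,0,0.015,0,0,0,0],[0,0,0,0,0,0,0.4],[0,0,0,0,0,0,0.8],[0,0,0,0,0,0,0.8],[0,0,0,0,0,0,0.8],[0,0,0,0,0,0,0.8]]' 25; python3 -c "
from h import *
delta((452,-3,83),181.3)"
```

```text
clock: 11.3
eef_pos: [453.7, -4.5, 84.5]
tcp_rot: [-3.141, 0.0, -3.119]
contact_force: [-1.9, -3.5, -3.6]
opening: 0.15
grasp_force: 25.0
at [453.7  -4.5  84.5] shift [1.7 1.6 1.5] turn [-0.  0.  0.] t 11.3
```

```bash
python3 -m inch '[[0,0,0,0,0,0,0.58],[0,0,0,0,0,0,0.58],[-0.00205,-0.0051,0,0,0,-5.73,0.58],[-0.00205,-0.0051,0,0,0,-5.73,0.58],[-0.00205,-0.0051,0,0,0,-5.73,0.58],[-0.00205,-0.0051,0,0,0,-5.73,0.58]]'; python3 -c "
from h import *
s=r.sense();a=.84;P=np.array([503.7,13.2]);ph=np.radians(1.3)
rel=s['eef_pos'][:2]-P;print(np.hypot(*rel),np.arctan2(-rel[0],-rel[1])+ph)"
```

```text
clock: 11.9
eef_pos: [465.6, -22.7, 84.5]
tcp_rot: [3.141, 0.001, -2.715]
contact_force: [-1.2, 2.2, 1.4]
opening: 0.206
grasp_force: 1.2
52.30130343825266 0.8381593400000675
```

```bash
python3 -m inch '[[-0.00205,-0.0051,0,0,0,-5.73,0.58],[-0.00205,-0.0051,0,0,0,-5.73,0.58],[-0.00205,-0.0051,0,0,0,-5.73,0.58],[-0.00205,-0.0051,0,0,0,-5.73,0.58],[-0.00205,-0.0051,0,0,0,-5.73,0.58],[-0.00205,-0.0051,0,0,0,-5.73,0.58],[-0.00205,-0.0051,0,0,0,-5.73,0.58]]'; python3 -c "
from h import *
s=r.sense();P=np.array([503.7,13.2]);ph=np.radians(1.3);print(s['qpos'])
rel=s['eef_pos'][:2]-P;print(np.hypot(*rel),np.arctan2(-rel[0],-rel[1])+ph)"
```

```text
clock: 12.6
eef_pos: [499.3, -39.3, 84.5]
tcp_rot: [3.141, 0.001, -2.015]
contact_force: [-1.3, 3.4, 0.6]
opening: 0.21
grasp_force: 1.5
[-8.21464615e-02  3.91822798e-01  2.02504021e+00  1.24368587e-03
  7.24844693e-01 -2.78065804e+00]
52.7177162049285 0.10717149330145107
```

```bash
python3 -m inch '[[-0.00205,-0.0051,0,0,0,-5,0.58],[-0.0008,-0.002,0,0,0,0,0.58],[-0.0008,-0.002,0,0,0,0,0.58],[0,0,0,0,0,0,0.58]]'; python3 -c "
from h import *
s=r.sense();P=np.array([503.7,13.2]);ph=np.radians(1.3);print(s['qpos'][5])
rel=s['eef_pos'][:2]-P;print(np.hypot(*rel),np.arctan2(-rel[0],-rel[1])+ph)"
```

```text
clock: 13.0
eef_pos: [507.9, -39.9, 84.1]
tcp_rot: [3.14, -0.001, -1.934]
contact_force: [-3.6, 0.1, 3.4]
opening: 0.208
grasp_force: 2.3
-2.8600859406615498
53.29033987877617 -0.05654287987447963
```

```bash
python3 -m inch '[[-0.0006,-0.0015,0,0,0,0,0.58],[-0.0006,-0.0015,0,0,0,0,0.58],[0,0,0,0,0,0,0.58]]';  python3 -m inch '[[0.0006,0.0015,0,0,0,0,0.3],[0.0006,0.0015,0,0,0,0,0],[0,0,-0.03,0,0,0,0],[0,0,-0.04,0,0,0,0],[0,0,-0.04,0,0,0,0]]'
```

```text
clock: 13.3
eef_pos: [508.5, -39.7, 83.5]
tcp_rot: [3.135, -0.002, -1.933]
contact_force: [-12.3, 0.6, 7.3]
opening: 0.209
grasp_force: 5.9
clock: 13.8
eef_pos: [509.0, -40.1, 195.4]
tcp_rot: [-3.141, 0.0, -1.932]
contact_force: [0.3, -0.0, -0.4]
opening: 0.499
grasp_force: 0.0
```

```bash
python3 -m inch '[[0,0,0,0,0,8.5,-0.5],[0,0,0,0,0,8.5,-0.5],[0,0,0,0,0,8.5,-0.5],[0,0,0,0,0,8.5,-0.5],[0,0,0,0,0,8.5,-0.5],[0,0,0,0,0,8.5,-0.5],[0,0,0,0,0,8.5,-0.5],[0,0,0,0,0,8.5,-0.5]]' >/dev/null; python3 -m inch '[[0,0,0,0,0,8.5,-0.5],[0,0,0,0,0,8.5,-0.5],[0,0,0,0,0,8.5,-0.5],[0,0,0,0,0,8.5,-0.5],[0,0,0,0,0,8.5,-0.5],[0,0,0,0,0,8.5,-0.5],[0,0,0,0,0,8.5,-0.5],[0,0,0,0,0,8.5,-0.5]]' >/dev/null; python3 -m inch '[[0,0,0,0,0,8.4,-0.5],[0,0,0,0,0,8,-0.5],[0,0,0,0,0,0,-0.5]]'; python3 -c "
from h import *
delta((436.5,-259,120),97.0)"
```

```text
clock: 15.7
eef_pos: [509.4, -40.2, 194.5]
tcp_rot: [3.14, 0.0, 1.689]
contact_force: [-1.2, -0.3, 0.2]
opening: 0.746
grasp_force: 0.0
at [509.4 -40.2 194.5] shift [-208.7  -98.3   74.4] turn [ 0.1  0.  -0.2] t 15.7
```

```bash
python3 -m inch '[[-0.042,-0.02,0.01,0,0,0,-0.5],[-0.042,-0.02,0.01,0,0,0,-0.5],[-0.042,-0.02,0.01,0,0,0,-0.5],[-0.042,-0.02,0.01,0,0,0,-0.5],[-0.04,-0.018,0.01,0,0,0,-0.5],[0,0,0.01,0,0,0,-0.5],[0,0,0,0,0,0,-0.5]]'; python3 - <<'E'
from meas import *
delta((436.5,-259,21),97.0)
f=grab('top')
for nm,lo,hi in (('red',(0,120,80),(8,255,255)),('yel',(20,90,80),(35,255,255))):
    for b in blobs(f,lo,hi,(190,185,265,225)): print(nm,np.round(b['uv'],2),b['A'],np.round(b['u']+b['v'],1),[onz(f,*b['uv'],zz).round(1)[:2].tolist() for zz in (31,34,80,92)])
g=grab('side')['img']
A=cv2.resize(f['img'][168:243,170:330],None,fx=5,fy=5,interpolation=cv2.INTER_CUBIC)
B=cv2.resize(g[170:280,180:340],None,fx=2,fy=2,interpolation=cv2.INTER_CUBIC)
C=np.zeros((600,800,3),np.uint8);C[:375]=A;C[375:595,:320]=B;cv2.imwrite('pics/locked.png',C)
E
```

```text
clock: 16.4
eef_pos: [435.8, -258.9, 133.2]
tcp_rot: [-3.14, -0.001, 1.692]
contact_force: [0.3, 0.2, 0.1]
opening: 0.749
grasp_force: 0.0
at [ 435.8 -258.9  133.2] shift [ -0.3   0.8 112.2] turn [-0.1 -0.1 -0. ] t 16.4
red [197.79 194.09] 3.5 [197.1 199.1 192.9 196.6] [[515.5, 121.2], [515.4, 120.9], [513.3, 115.4], [512.8, 113.9]]
red [242.2  198.67] 68.0 [235.1 251.9 195.4 202.1] [[505.2, -16.3], [505.1, -16.4], [503.4, -17.3], [502.9, -17.6]]
yel [201.63 195.45] 22.4375 [198.9 203.6 192.6 198.4] [[511.6, 109.2], [511.5, 108.9], [509.6, 103.8], [509.1, 102.4]]
yel [209.69 198.3 ] 33.3125 [206.6 213.1 194.9 201.6] [[503.5, 84.1], [503.4, 83.8], [501.8, 79.5], [501.3, 78.4]]
```

View pics/locked.png

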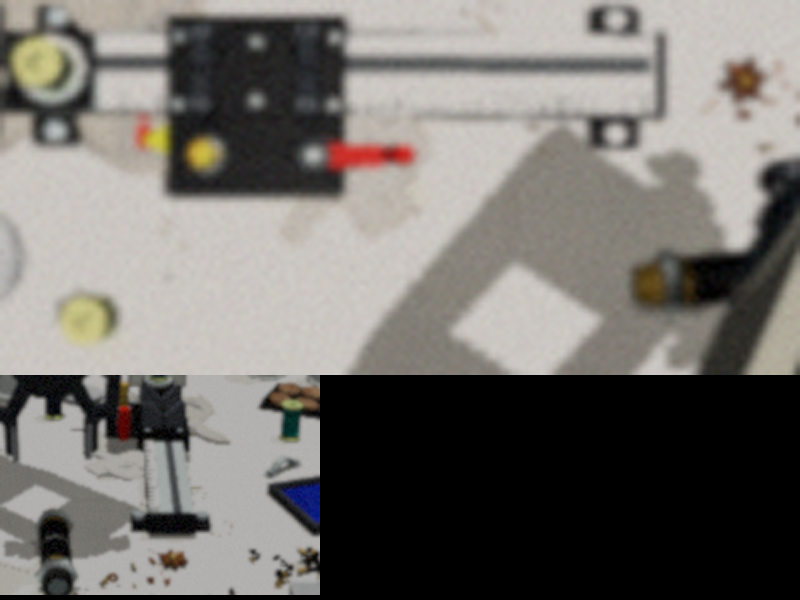

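The lever is closed along the rail (peg at crop (405,155)) and the pointer is unchanged on the mark (140,135). I descend on the black barrel.

```bash
python3 -m inch '[[0,0,0.03,0,0,0,-0.5],[0,0,0.03,0,0,0,-0.5],[0,0,0.03,0,0,0,-0.5],[0,0,0.015,0,0,0,-0.5],[0,0,0.006,0,0,0,-0.5],[0,0,0,0,0,0,-0.5]]'; python3 -m inch '[[0,0,0,0,0,0,0],[0,0,0,0,0,0,0.4],[0,0,0,0,0,0,0.4],[0,0,0,0,0,0,0.5],[0,0,0,0,0,0,0.5],[0,0,0,0,0,0,0.5]]' 30
```

```text
clock: 17.1
eef_pos: [437.2, -257.5, 23.2]
tcp_rot: [-3.141, -0.0, 1.694]
contact_force: [1.0, -0.3, 0.5]
opening: 0.752
grasp_force: 0.0
clock: 17.7
eef_pos: [437.5, -258.7, 24.4]
tcp_rot: [3.14, 0.001, 1.692]
contact_force: [0.3, 2.8, 5.3]
opening: 0.361
grasp_force: 29.2
```

```bash
python3 -m inch '[[0,0,-0.01,0,0,0,0.5],[0,0,-0.03,0,0,0,0.5],[0,0,-0.04,0,0,0,0.5],[0,0,-0.04,0,0,0,0.5],[0,0,-0.04,0,0,2.9,0.5],[0,0,-0.005,0,0,2.8,0.5],[0,0,0,0,0,0,0.5]]' 50; python3 -c "
from h import *
delta((555.5,50.3,150),91.26)"
```

```text
clock: 18.4
eef_pos: [437.4, -258.9, 190.7]
tcp_rot: [3.138, 0.002, 1.592]
contact_force: [0.6, 0.1, -2.9]
opening: 0.35
grasp_force: 50.0
at [ 437.4 -258.9  190.7] shift [306.8 124.4  40.5] turn [ 0.2  0.1 -0.1] t 18.4
```

```bash
python3 -m inch '[[0.04,0.016,0,0,0,0,0.5],[0.04,0.016,0,0,0,0,0.5],[0.04,0.016,0,0,0,0,0.5],[0.04,0.016,0,0,0,0,0.5],[0.04,0.016,0,0,0,0,0.5],[0.04,0.016,0,0,0,0,0.5],[0.04,0.016,0,0,0,0,0.5],[0.026,0.012,0,0,0,0,0.5]]';python3 -m inch '[[0,0,0.02,0,0,0,0.5],[0,0,0.02,0,0,0,0.5],[0,0,0.02,0,0,0,0.5],[0,0,0,0,0,0,0.5]]'; python3 - <<'E'
from h import *
delta((555.5,50.3,115),91.26)
f=grab('side')
A=cv2.resize(f['img'][140:240,205:305],None,fx=6,fy=6,interpolation=cv2.INTER_CUBIC)
cv2.imwrite('pics/over.png',A)
for X in ((555.5,50.3,80),(555.5,50.3,115),(555.5,20,77)): print(proj(f,X))
E
```

```text
clock: 19.2
eef_pos: [553.7, 52.7, 187.3]
tcp_rot: [-3.14, -0.0, 1.595]
contact_force: [-0.5, -0.9, -1.4]
opening: 0.353
grasp_force: 50.0
clock: 19.6
eef_pos: [551.2, 50.0, 125.0]
tcp_rot: [-3.135, 0.0, 1.594]
contact_force: [-0.6, 0.1, -2.0]
opening: 0.357
grasp_force: 50.0
at [551.2  50.  125. ] shift [0.2 4.4 9.9] turn [-0.4  0.   0.1] t 19.6
[np.float64(262.07314814446227), np.float64(178.3361353971198)]
[np.float64(262.4489509161083), np.float64(165.85408545958515)]
[np.float64(262.3456453112551), np.float64(183.4837745418586)]
```

View pics/over.png

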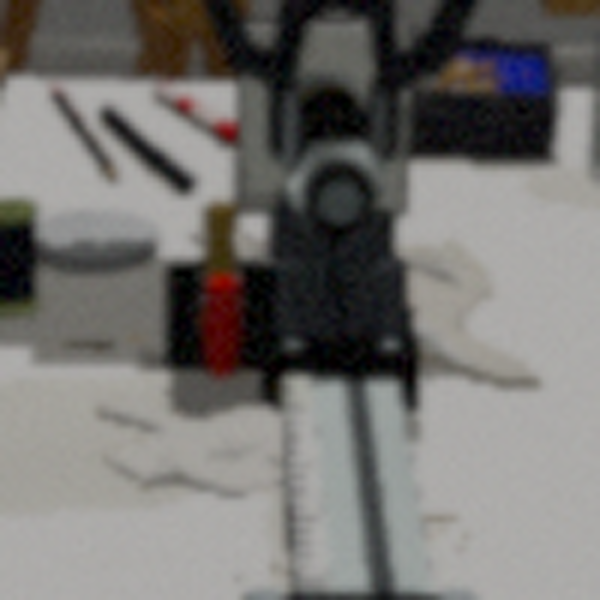

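The barrel's eyepiece (337,192) is above the saddles, which span about 272–393 (middle about 333). The deck bolts are at (302,345) and (388,345). I check the lateral offset numerically.

```bash
python3 - <<'E'
from h import *
f=grab('side')
px=lambda u,v:(205+(u+.5)/6-.5,140+(v+.5)/6-.5)
print('bolts',[onz(f,*px(u,345),44).round(1) for u in(302,388,345)])
print('saddle top y~12',[onz(f,*px(u,215),77).round(1) for u in(272,393)])
print('eyepiece expected crop', [((np.array(proj(f,(551.2+q,50-70,118.6)))-[205,140])*6+2.5).round(1) for q in (0,2)])
print('peg',onz(f,*px(222,275),92).round(1),'post',onz(f,*px(221,205),80).round(1))
E
```

```text
bolts [array([536.8,   6.5,  44. ]), array([574.1,   8.1,  44. ]), array([555.4,   7.3,  44. ])]
saddle top y~12 [array([523.3,  79.6,  77. ]), array([578.3,  82.3,  77. ])]
eyepiece expected crop [array([341.6, 204.1]), array([346.5, 204.1])]
peg [502.3 -34.7  92. ] post [500.   83.5  80. ]
```

```bash
python3 -m inch '[[0,0.003,0.01,0,0,0,0.5],[0,0,0.01,0,0,0,0.5],[0,0,0.01,0,0,0,0.5],[0,0,0,0,0,0,0.5],[0,0,0,0,0,0,0.5]]'; python3 -m inch '[[0,0,0.002,0,0,0,0.5],[0,0,0.002,0,0,0,0.5],[0,0,0,0,0,0,0.5]]'
```

```text
clock: 20.2
eef_pos: [556.8, 50.2, 97.8]
tcp_rot: [-3.141, 0.0, 1.593]
contact_force: [0.5, 0.4, -2.3]
opening: 0.356
grasp_force: 50.0
clock: 20.5
eef_pos: [557.0, 50.3, 94.2]
tcp_rot: [-3.142, 0.0, 1.593]
contact_force: [0.3, 0.0, -1.6]
opening: 0.357
grasp_force: 50.0
```

```bash
python3 -m inch '[[0,0,0.002,0,0,0,0.5],[0,0,0,0,0,0,0.5]]'; python3 -m inch '[[0,0,0.002,0,0,0,0.5],[0,0,0,0,0,0,0.5]]'; python3 -m inch '[[0,0,0.001,0,0,0,0.5],[0,0,0,0,0,0,0.5]]'
```

```text
clock: 20.7
eef_pos: [556.9, 50.3, 92.1]
tcp_rot: [-3.141, 0.0, 1.593]
contact_force: [0.2, 0.1, -2.5]
opening: 0.355
grasp_force: 50.0
clock: 20.9
eef_pos: [556.9, 50.3, 90.0]
tcp_rot: [-3.141, 0.0, 1.593]
contact_force: [0.3, -0.3, -3.1]
opening: 0.355
grasp_force: 50.0
clock: 21.1
eef_pos: [557.0, 50.3, 89.1]
tcp_rot: [-3.141, 0.0, 1.593]
contact_force: [-1.1, -0.7, -2.0]
opening: 0.356
grasp_force: 50.0
```

```bash
python3 -m inch '[[0,0,0.001,0,0,0,0.5],[0,0,0,0,0,0,0.5]]'; python3 -m inch '[[0,0,0.001,0,0,0,0.5],[0,0,0,0,0,0,0.5]]'
```

```text
clock: 21.3
eef_pos: [556.5, 50.3, 88.3]
tcp_rot: [-3.141, 0.0, 1.593]
contact_force: [-2.6, -0.7, 2.6]
opening: 0.355
grasp_force: 50.6
clock: 21.5
eef_pos: [556.2, 50.2, 87.7]
tcp_rot: [-3.14, 0.0, 1.592]
contact_force: [-8.0, -0.2, 9.4]
opening: 0.356
grasp_force: 51.3
```

```bash
python3 -m inch '[[0,-0.001,0,0,0,0,0.5],[0,-0.001,0.0005,0,0,0,0.5],[0,0,0,0,0,0,0.5]]'; python3 -m inch '[[0,0,0.001,0,0,0,0.5],[0,0,0,0,0,0,0.5]]'
```

```text
clock: 21.8
eef_pos: [554.9, 50.2, 86.6]
tcp_rot: [-3.142, 0.0, 1.593]
contact_force: [-2.9, 0.6, 2.5]
opening: 0.354
grasp_force: 50.2
clock: 22.0
eef_pos: [554.9, 50.3, 86.4]
tcp_rot: [-3.141, 0.0, 1.593]
contact_force: [-5.4, -0.2, 12.1]
opening: 0.357
grasp_force: 51.6
```

```bash
python3 -m inch '[[0,-0.0006,0.0001,0,0,0,0.5],[0,0,0,0,0,0,0.5],[0,0,0,0,0,0,0.5]]'; python3 - <<'E'
from meas import *
f=grab('top');g=grab('side')
for b in blobs(f,(0,120,50),(8,255,255),(185,185,265,225)): print('red',np.round(b['uv'],2),np.round(b['u']+b['v'],1))
A=cv2.resize(f['img'][160:240,160:300],None,fx=4,fy=4,interpolation=cv2.INTER_CUBIC)
B=cv2.resize(g['img'][140:220,215:295],None,fx=3,fy=3,interpolation=cv2.INTER_CUBIC)
C=np.zeros((320,800,3),np.uint8);C[:,:560]=A;C[:240,560:]=B;cv2.imwrite('pics/final.png',C)
E
```

```text
clock: 22.3
eef_pos: [554.8, 50.3, 86.4]
tcp_rot: [3.141, 0.0, 1.593]
contact_force: [-4.1, -0.6, 11.8]
opening: 0.35
grasp_force: 51.3
red [197.77 194.15] [197.1 199.1 192.9 196.6]
red [244.49 198.65] [238.1 251.9 196.9 200.6]
```

View pics/final.png

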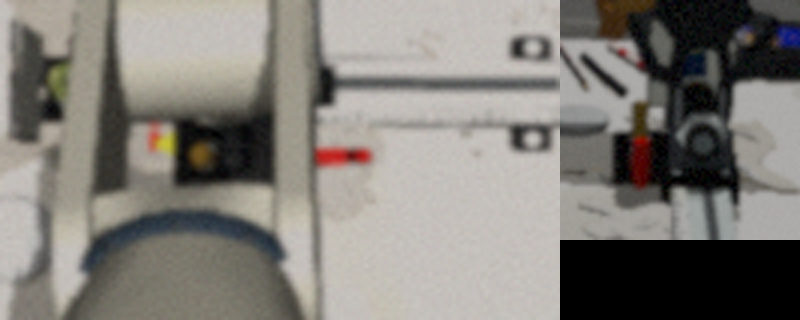

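The picture shows the pointer still on the mark (155,135), the lever closed along the rail (365,156) and the barrel seated, with both faces loaded (Fx −4 N, Fz 12 N plus its weight). I hand the job in.

```bash
python3 -c "
from rig import r
s=r.sense();print(s['contact_force'],s['eef_pos']);print(r.sign_off())"
```

```text
[-4.65705451 -0.79953744 10.90718807] [554.85246168  50.22646461  86.42853639]
the job is handed in; nothing more can be done
None
```

I handed the job in with no verdict shown: pointer on the red mark, lever closed and locked, and the barrel seated in the V-cradle, nose to the reel, still held pressed at about 11–12 N measured plus its weight (roughly 7 N near face, 12 N far face, estimated); I saw no contact with the loose jar, lid or reels, but did not re-measure them.

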